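# Set the tube jig's gap with its knurled wheel

### The job

Set the tube-length jig on the bench: with a fingertip on the knurled wheel, roll the wheel, in as many strokes as it takes, until the sliding jaw has closed the gap so far that its pointer stands level, tip to tip, with the pointer of the gauge clip. Move the jaw only by rolling the wheel, never by pushing the jaw itself; pick nothing up, leave the fittings and tools around it where they are, and finish with the hand clear.

Things in the scene. Friction and masses are not known exactly. Their poses are not given: they have to be found in the camera images.
- jig: grey bench jig bolted down. Origin on the bench under the wheel's axis; x runs along the bed from wheel to fixed jaw (the way the sliding jaw closes), y is the wheel's axis, z up. Bed: x -55 to 240 mm, y -33 to 33, top 30 mm high. Aluminium scale bar, 34 mm high, along its -y side (y -66 to -36). Fixed jaw at the far end: x 211 to 235 mm, 70 mm high
- axle (a point): centre of the wheel, on its axis, 50 mm above the bench. Two fixed cheeks flank the wheel: jig x -28 to 28 mm, |y| 16 to 24 mm, with round tops of radius 28 mm about the axle (78 mm above the bench)
- wheel_top (a point): fixed point on the jig at the top of the wheel's rim, 40 mm above the axle, 90 mm above the bench. The wheel is steel, 80 mm across the knurl and 24 mm wide, its axis level along the jig's y; its rim stands 12 mm proud of the cheeks and is open above and at both ends. Straight knurl: 30 round ribs across the rim, about 2.5 mm high
- wheel (a joint): turn of the knurled wheel in rad, 0 at the start, range -1 to 11; grows when the wheel's top is rolled along the jig's +x. About 2 N at the rim turns it; it stays where it is left. A rack in the bed moves the sliding jaw 10 mm per rad along +x, the same way as the wheel's top (40 mm of rim travel moves the jaw 10 mm); rolling back opens it
- jaw: sliding steel jaw on the bed, 34 mm long (x), 62 mm wide, top 66 mm high. Origin on the bed top (30 mm above the bench) in the middle of its closing face, which starts 100 mm from the axle; axes as the jig's. Not to be touched
- pointer_tip (a point): tip of the pointer on the sliding jaw's -y side, a small steel arrow over the inner half of the scale bar, pointing to the jig's -y, 43 mm above the bench
- clip: the gauge clip: a dark steel block 16 x 12 x 16 mm locked on the outer half of the scale bar, with a small arrow pointing to the jig's +y towards the jaw's arrow. Axes as the jig's; origin on the bar's top, 34 mm above the bench, 2 mm to the +y side of the arrow's tip
- mark_tip (a point): tip of the clip's arrow, 46 mm above the bench. The two tips are level when their positions along the jig's x agree, and then they meet (both run at the same jig y, 51 mm to the -y side of the axle); at the start the clip's tip is about 20 to 75 mm farther along +x than the jaw's. The clip does not move
- coupling: plain copper coupling, an open ring 29 mm across and 34 mm tall, standing near the jig (bystander); origin at the centre of its underside
- tee: copper tee fitting lying flat, 56 mm long, 24 mm thick (bystander); origin on its underside below the junction
- spool: green plastic solder spool, 52 mm across, 41 mm tall, standing on its flange near the jig (bystander); origin at the centre of its underside
- flux_jar: small jar with a red lid, 48 mm across, 52 mm tall, standing near the wheel end of the jig (bystander); origin at the centre of its underside
- pipe_block: dark wooden block 75 x 50 x 42 mm with an upright 15 mm copper tube, 172 mm tall in all (bystander); origin at the centre of its underside
- wrench: steel wrench 190 mm long lying flat (bystander); origin near its middle
- gas_bottle: blue gas bottle 72 mm across, 235 mm tall, upright (bystander); origin at the centre of its underside

How it is judged:
By the outcome, as a careful person would: the job done as asked, in the order asked, and still so for the second after the job is handed in, with the robot touching nothing.
It also fails if it takes over 72 s, if anything falls off the work surface, if the arm or the gripper's body presses on something with over 40 N, if the wrist force passes 120 N, or if a joint passes its speed limit or range.

### The arm

A 6-joint arm with a two-finger parallel gripper is mounted at the origin on the work surface. World frame = base frame: x ahead of the robot, y to its left, z up, the work surface at z = 0. Lengths are in m, angles in rad, forces in N, time in s.
With the tool pointing down it reaches from about 0.25 to 0.8 m from the base axis. Payload 3.9 kg.
Tool frame: the origin (TCP) lies between the finger pads; the fingertips stand 14 mm ahead of it and the grasp point (between the pads) lies 5 mm behind it; z points along the fingers, y is the line along which they close (so a half turn about z gives the same grasp; the last joint's range is limited). The gripper opens to 85 mm and grips with 20 to 120 N. Pads are 22 mm wide; open, the fingers measure 114 mm over their backs; the gripper's body (76 mm by 85 mm) begins 54 mm behind the grasp point. The pads swing forward as they close: fully open they stand 13 mm farther back than shut.
Start: joints at [-1.263, 0.26, -0.138, 1.173, 0, 1.571], TCP at [0.159, -0.5, 0.245] pointing down, gripper open.
Joint ranges: [-2.78, 2.78], [-0.83, 1.72], [-1.28, 1.37], [-1.9, 2.12], [-1.57, 1.48], [-3.14, 3.14]. Speed limits (rad/s): [2.57, 2.57, 3.14, 3.14, 3.14, 3.14].

### API

Orientations are given as a rotation vector (axis times angle).
In Python, from cell import bot gives the robot as it stands. The module is installed in compiled form; this text tells all that it offers.
- The arm moves only by the shell command python3 -m handwheel 'ROWS' [OPENING]. ROWS is a JSON object of lists of equal length, an entry for each row: "dp": the shift along the tool's x, y, z scaled (see below), a list of three; "turn": the turn, a rotation vector about the tool's x, y, z scaled (see below), a list of three. A call has 1 to 5 rows; each row shifts and turns the commanded pose from where the row before left it, along the tool's axes as they then stand; what a row does not reach is not made up. The controller multiplies each number of a shift by 80 mm and each number of a turn by 0.1 rad. A row lasts 1/8 s, in which the tool goes at most 62.5 mm and 10.7 degrees, less where a joint would pass 70% of its speed; a pose out of reach is approached as far as the arm can. A call with a number of a shift or a turn outside -1 to 1 is refused whole. A call with a gripper value outside its range is refused whole. OPENING is the opening, from 0 (shut) to 1 (fully open), set as the call begins (- or left out, the last holds). The fingers move at their own pace and stop on an object; the grip force is fixed at half the most. Time passes only in rows, so rows that do not move let the fingers close. It gives the time, the measured TCP pose, the force, the opening and the grip force at its end, in the units of the state.
- bot.get_state(): the state, without advancing time (a new reading comes with each control period).
- bot.read_camera(name): name is "scene" or "top" or "wrist"; returns a dict with "image" (384x512x3 uint8, red, green, blue), "depth" (384x512 float32, m along the optical axis (not along the pixel's ray), 0 where there is no reading), "fovy" (degrees; the focal length in pixels is half the picture's height over the tangent of half this angle, whatever the lens; pixels are square), "cx", "cy" (the principal point, pixels), "dist" ([k1, k2, p1, p2, k3] as OpenCV has them; the pictures are not rectified), "eye" and "orientation" of the camera in the world. Camera axes: x right, y up, looking along -z (the intrinsics and any distortion apply to the point x, -y, -z); pixel columns grow to the right and rows downward; lengths in m; the calibration is good to about 2 mm. A picture is of the moment at which its call begins.
- bot.sign_off(): hands the job in; it is judged then, once.
The state is a dict: "time": time; "joint_positions": joint angles; "dq": joint speeds; "effort": joint torques, N m; "tcp_pos": TCP position; "tool_rot": TCP orientation; "force": force on the tool from outside, world axes, zero at the start; "torque": the same for the moment, N m; "opening": finger opening in m; "gripper_force": force on a finger pad.
Only numpy, scipy, OpenCV 4.12 (cv2) and the standard library are available. Lean on these libraries where they do the work, as an engineer would, in place of code of your own. Each camera call takes 0.05 s, during which the arm holds its last target. There are 200 camera calls.

## Working session

There is one attempt and no reset: what is moved stays moved. The work goes in short steps, Python scripts to look and compute and a shell command to move; the robot and the scene stay as the last step left them, time stands still between calls to the robot, and variables do not carry over. Pictures are saved under pics/ and viewed, at most 10 in all, crops included, and the job is handed in when it is done.

```bash
mkdir -p pics
cat > h.py <<'E'
import numpy as np, cv2
from scipy.spatial.transform import Rotation as R
from cell import bot
def cam(n,f=None):
    c=bot.read_camera(n)
    if f: cv2.imwrite('pics/'+f,c['image'][:,:,::-1])
    return c
def K(c):
    f=c['image'].shape[0]/2/np.tan(np.radians(c['fovy'])/2)
    return np.array([[f,0,c['cx']],[0,f,c['cy']],[0,0,1]])
def rot(c):
    o=np.array(c['orientation']); return R.from_rotvec(o).as_matrix() if o.shape==(3,) else (o if o.shape==(3,3) else None)
def ray(c,uv):
    p=cv2.undistortPoints(np.array(uv,float).reshape(-1,1,2),K(c),np.array(c['dist'])).reshape(-1,2)
    return np.c_[p[:,0],-p[:,1],-np.ones(len(p))]@rot(c).T
def atz(c,uv,z):
    d=ray(c,uv);e=np.array(c['eye']);return e+d*((z-e[2])/d[:,2])[:,None]
def bydepth(c,uv):
    d=ray(c,uv);return np.array(c['eye'])+d*np.array([c['depth'][int(v),int(u)] for u,v in uv])[:,None]
def proj(c,P):
    q=(np.array(P,float).reshape(-1,3)-np.array(c['eye']))@rot(c)*[1,-1,-1]
    return cv2.projectPoints(q,np.zeros(3),np.zeros(3),K(c),np.array(c['dist']))[0].reshape(-1,2)
E
python3 - <<'E'
from h import *
for n in ('top','scene','wrist'):
    c=cam(n,n+'0.png');print(n,c['eye'],c['orientation'],c['fovy'],c['dist'])
print(bot.get_state())
E
```

```text
top [ 0.29501075 -0.01228588  1.41984492] [ 0.16242968 -0.1609474  -1.57289887] 43.55742737342605 [-0.06814886  0.          0.          0.          0.        ]
scene [1.02130734 0.81253342 0.76820994] [0.29719244 1.20552676 2.37318959] 53.58986709105837 [0.03403357 0.         0.         0.         0.        ]
wrist [ 0.22464645 -0.47885075  0.37331446] [-0.23379461  0.17294937 -1.25532319] 66.85480278550725 [-0.06327762  0.          0.          0.          0.        ]
{'time': 0.15, 'joint_positions': array([-1.26304662e+00,  2.60565602e-01, -1.39053799e-01,  1.17271624e+00,
        1.26298668e-05,  1.57078824e+00]), 'dq': array([ 2.23851969e-04, -2.97126943e-03,  4.06683061e-03,  4.84147946e-04,
        7.13766017e-05,  4.57411735e-04]), 'effort': array([ 9.59759673e-04, -4.06007695e+01,  2.54166394e+01,  1.27281059e-02,
        1.20949019e-05, -9.36175510e-07]), 'tcp_pos': array([ 0.15888299, -0.49985805,  0.24464625]), 'tool_rot': array([-3.10296646e+00, -4.81285791e-01,  3.50811546e-04]), 'force': array([ 0.43670656, -0.11162594,  0.50162888]), 'torque': array([-0.01400886, -0.01337581, -0.07545066]), 'gripper_force': 0.0, 'opening': 0.08570915482042393}
```

View pics/top0.png

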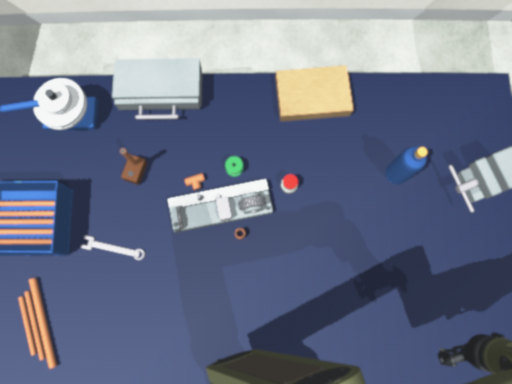

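View pics/scene0.png

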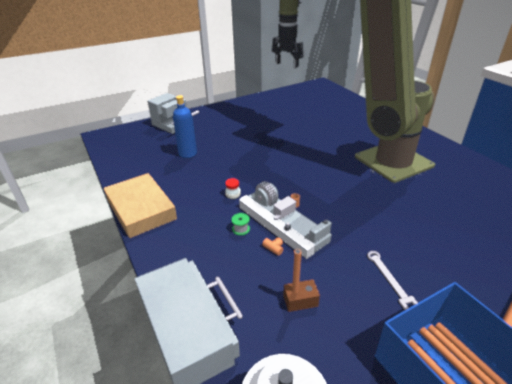

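The top view shows the wheel near pixel (252,202), the fixed jaw near (178,215) and the scale bar on the upper side. Next I'll measure the jig from a close crop.

Run:
```python
from h import *
c=cam('top');im=c['image'][165:245,155:310]
cv2.imwrite('pics/topc.png',cv2.resize(im[:,:,::-1],None,fx=5,fy=5,interpolation=cv2.INTER_CUBIC))
# height-map points 
v,u=np.mgrid[165:245,155:310];uv=np.c_[u.ravel(),v.ravel()]
P=bydepth(c,uv)
for lo,hi in((.025,.04),(.028,.0325),(.0325,.037),(.074,.1)):
    s=(P[:,2]>lo)&(P[:,2]<hi);print(lo,hi,s.sum(),P[s].mean(0))
print(proj(c,[[.5,.1,.03],[.5,.0,.03]]))
# box fit on everything z>.02 in connected main blob
m=((P[:,2]>.02).reshape(v.shape)).astype(np.uint8)
n,l,st,ce=cv2.connectedComponentsWithStats(m)
k=1+np.argmax(st[1:,4]);s=(l.ravel()==k);
r=cv2.minAreaRect((P[s][:,:2]*1000).astype(np.float32));print(r,cv2.boxPoints(r))
```

```text
0.025 0.04 2362 [0.54794465 0.08736805 0.03163047]
0.028 0.0325 1050 [0.53832697 0.09164846 0.03029161]
0.0325 0.037 766 [0.56034827 0.08488743 0.03435748]
0.074 0.1 263 [0.5410619  0.00557903 0.08212778]
[[214.18698306 219.53605242]
 [248.42674703 219.26806838]]
((439.42901611328125, 63.445526123046875), (312.252197265625, 295.7274169921875), 10.891347885131836) [[ 258.17676   179.14621 ]
 [ 314.0536   -111.254326]
 [ 620.6813    -52.255157]
 [ 564.80444   238.14539 ]]
```

View pics/topc.png

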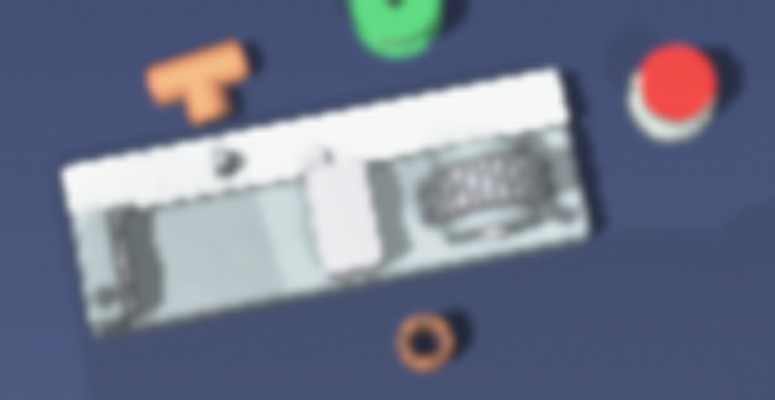

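```bash
cat >> h.py <<'E'
from scipy.optimize import least_squares
def jp(q,P):
    P=np.array(P,float).reshape(-1,3);return R.from_euler('z',q[2]).apply(P)+[q[0],q[1],0]
E
python3 - <<'E'
from h import *
c=cam('top')
J=np.array([[-55,-66,34],[240,-66,34],[-55,33,30],[240,33,30]])/1000
px=np.array([[556,70],[62,168],[588,237],[97,333]])/5+[155,165]-.4
f=lambda q:(proj(c,jp(q,J))-px).ravel()
s=least_squares(f,[.54,.0,1.4]);q=s.x;print(q,np.degrees(q[2]),f(q))
np.save('q.npy',q)
# pointer & clip estimates
for uv,z in(([322,152],.043),([228,160],.046)):
    p=atz(c,[np.array(uv)/5+[155,165]-.4],z)[0];print((R.from_euler('z',-q[2]).apply(p-[q[0],q[1],0])*1000).round(1))
st=bot.get_state();A=R.from_rotvec(st['tool_rot']);T=A.as_matrix();print(T.round(3))
xj=np.array([np.cos(q[2]),np.sin(q[2]),0])
# want tool y = -xj, z down
Td=np.c_[np.cross(-xj,[0,0,-1]),-xj,[0,0,-1]]
print('turn',(A.inv()*R.from_matrix(Td)).as_rotvec())
top=jp(q,[0,0,.09])[0];print('top',top, 'shift tool', Td.T@(top+[0,0,.014]-st['tcp_pos']), T.T@(top+[0,0,.014]-st['tcp_pos']))
E
```

```text
[ 0.54428249 -0.01041844  1.76158591] 100.93143771918459 [-0.11518014  0.33459948  0.52093838  0.07322824  0.3120909  -0.47966633
 -0.71287156  0.07360065]
[ 89.2 -43.8  43. ]
[143.7 -49.3  46. ]
[[ 0.953  0.303 -0.   ]
 [ 0.303 -0.953  0.001]
 [ 0.    -0.001 -1.   ]]
turn [-9.20392524e-04  4.00676087e-05  1.17025223e-01]
top [ 0.54428249 -0.01041844  0.09      ] shift tool [ 0.47117062 -0.40767976  0.14088396] [ 0.51554603 -0.34974844  0.14121314]
```

```bash
python3 -m handwheel '{"dp":[[0,0,0],[0,0,0],[0.49,-0.4,0],[0.49,-0.4,0],[0.49,-0.4,0]],"turn":[[0,0,0.59],[0,0,0.58],[0,0,0],[0,0,0],[0,0,0]]}' 0
python3 -m handwheel '{"dp":[[0.49,-0.4,0],[0.49,-0.4,0],[0.49,-0.4,0],[0.49,-0.4,0],[0.49,-0.4,0]],"turn":[[0,0,0],[0,0,0],[0,0,0],[0,0,0],[0,0,0]]}'
python3 -m handwheel '{"dp":[[0.49,-0.4,0],[0.49,-0.4,0],[0.49,-0.4,0],[0,0,0],[0,0,0]],"turn":[[0,0,0],[0,0,0],[0,0,0],[0,0,0],[0,0,0]]}'
cat >> h.py <<'E'
def where():
    q=np.load('q.npy');st=bot.get_state();A=R.from_rotvec(st['tool_rot'])
    xj=np.array([np.cos(q[2]),np.sin(q[2]),0]);Td=np.c_[np.cross(-xj,[0,0,-1]),-xj,[0,0,-1]]
    tip=st['tcp_pos']+A.as_matrix()[:,2]*.014
    print('t',st['time'],'tip in jig mm',(R.from_euler('z',-q[2]).apply(tip-[q[0],q[1],0])*1000).round(1),'turn',(A.inv()*R.from_matrix(Td)).as_rotvec().round(3),'F',st['force'].round(1),'op',round(st['opening'],4))
E
python3 - <<'E'
from h import *
where();c=cam('wrist','w1.png');print(proj(c,jp(np.load('q.npy'),[[0,0,.09],[0,-51,.0],[.0892,-.051,.043],[.1437,-.051,.046],[.24,-.066,.034],[-.055,-.066,.034]])))
E
```

```text
time: 0.88
tcp_pos: [0.257, -0.3826, 0.2452]
tool_rot: [-3.127, -0.298, -0.0]
force: [0.7, -0.5, 0.1]
opening: 0.0001
gripper_force: 0.0
time: 1.5
tcp_pos: [0.4193, -0.1881, 0.2454]
tool_rot: [3.127, 0.299, 0.001]
force: [0.7, -1.1, -0.3]
opening: 0.0001
gripper_force: 0.0
time: 2.12
tcp_pos: [0.5152, -0.0729, 0.245]
tool_rot: [3.127, 0.3, -0.002]
force: [-0.3, -0.5, -0.0]
opening: -0.0002
gripper_force: 0.0
t 2.125 tip in jig mm [-55.9  40.4 231. ] turn [0.    0.001 0.001] F [-0.3 -0.5 -0. ] op -0.0002
[[197.17910343 143.06696654]
 [254.70463075 350.24862088]
 [122.53041963  92.6419904 ]
 [ 73.53693344  93.76265618]
 [  0.86252355  84.10103531]
 [253.9314526   77.61926751]]
```

View pics/w1.png

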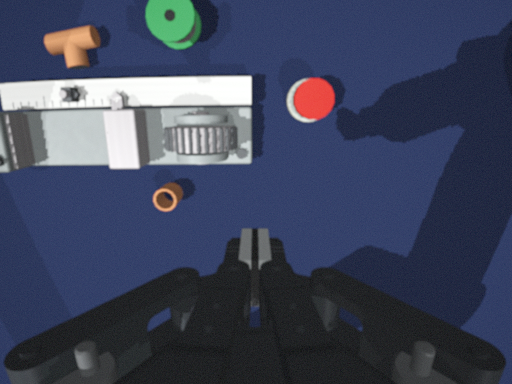

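Wheel centre is at about (200,141), jaw pointer tip near (119,93) and clip tip near (72,93), all matching the predicted projection. I'll move above the wheel's near side and check there.

```bash
python3 -m handwheel '{"dp":[[0.25,-0.22,0],[0.25,-0.22,0],[0,0,0.5],[0,0,0.5],[0,0,0]],"turn":[[0,0,0],[0,0,0],[0,0,0],[0,0,0],[0,0,0]]}'
python3 - <<'E'
from h import *
where();c=cam('wrist','w2.png');print(proj(c,jp(np.load('q.npy'),[[0,0,.09],[.0892,-.051,.043],[.1437,-.051,.046],[-.055,-.066,.034],[-.055,.033,.03]])).round())
E
```

```text
time: 2.8
tcp_pos: [0.5447, -0.0318, 0.1627]
tool_rot: [-3.127, -0.296, 0.012]
force: [-0.8, -0.6, 0.5]
opening: -0.0002
gripper_force: 0.0
t 2.8 tip in jig mm [-21.    3.8 148.7] turn [-0.002  0.007 -0.002] F [-0.8 -0.6  0.5] op -0.0002
[[226. 205.]
 [125. 130.]
 [ 62. 132.]
 [295. 111.]
 [291. 218.]]
```

View pics/w2.png

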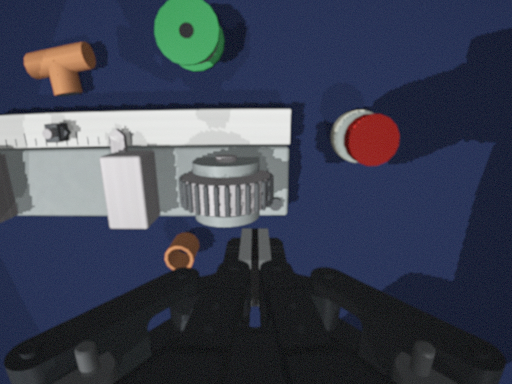

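The view shows the wheel band around (227,192) and confirms the jig pose to about 2 mm. I'll descend and find contact.

```bash
python3 -m handwheel '{"dp":[[0.07,-0.08,0.2],[0,0,0.2],[0,0,0.2],[0,0,0.05],[0,0,0]],"turn":[[0,0,0],[0,0,0],[0,0,0],[0,0,0],[0,0,0]]}'
python3 -c "from h import *;where()"
python3 -m handwheel '{"dp":[[0,0,0.05],[0,0,0.05],[0,0,0]],"turn":[[0,0,0],[0,0,0],[0,0,0]]}'
python3 -c "from h import *;where()"
```

```text
time: 3.48
tcp_pos: [0.5531, -0.0233, 0.1138]
tool_rot: [3.127, 0.299, 0.002]
force: [-0.4, -0.6, 0.2]
opening: -0.0004
gripper_force: 0.0
t 3.475 tip in jig mm [-14.3  -6.3  99.8] turn [ 0.    -0.001  0.   ] F [-0.4 -0.6  0.2] op -0.0004
time: 3.85
tcp_pos: [0.5523, -0.0234, 0.1051]
tool_rot: [-3.127, -0.299, 0.001]
force: [0.6, 0.6, 0.5]
opening: -0.0002
gripper_force: 0.0
t 3.85 tip in jig mm [-14.3  -5.4  91.1] turn [-0.  0. -0.] F [0.6 0.6 0.5] op -0.0002
```

```bash
python3 -m handwheel '{"dp":[[-0.03,0,0.02],[0,0,0.02],[0,0,0]],"turn":[[0,0,0],[0,0,0],[0,0,0]]}'
python3 -c "from h import *;where()"
python3 -m handwheel '{"dp":[[0,-0.06,0],[0,-0.06,0],[0,0,0]],"turn":[[0,0,0],[0,0,0],[0,0,0]]}'
python3 -c "from h import *;where()"
```

```text
time: 4.22
tcp_pos: [0.55, -0.024, 0.1022]
tool_rot: [3.127, 0.299, -0.0]
force: [-0.7, -0.3, 0.2]
opening: -0.0001
gripper_force: 0.4
t 4.225 tip in jig mm [-14.4  -3.   88.2] turn [ 0.  0. -0.] F [-0.7 -0.3  0.2] op -0.0001
time: 4.6
tcp_pos: [0.5487, -0.0147, 0.1031]
tool_rot: [3.126, 0.299, 0.002]
force: [-1.9, -3.2, 6.5]
opening: 0.0003
gripper_force: 3.2
t 4.6 tip in jig mm [-5.  -3.5 89.1] turn [ 0.002 -0.001  0.   ] F [-1.9 -3.2  6.5] op 0.0003
```

```bash
python3 -m handwheel '{"dp":[[0,-0.1,0.01],[0,-0.1,0.0],[0,-0.1,0.02],[0,-0.1,0.03],[0,0,0]],"turn":[[0,0,0],[0,0,0],[0,0,0],[0,0,0],[0,0,0]]}'
cat > look.py <<'E'
from h import *
import sys
where();q=np.load('q.npy');c=cam('wrist')
uv=proj(c,jp(q,[[.115,-.051,.043]]))[0].astype(int);print(uv)
b=c['image'][max(0,uv[1]-60):uv[1]+60,max(0,uv[0]-100):uv[0]+100]
cv2.imwrite('pics/'+sys.argv[1],cv2.resize(b[:,:,::-1],None,fx=4,fy=4,interpolation=cv2.INTER_CUBIC));print('crop origin',max(0,uv[0]-100),max(0,uv[1]-60))
E
python3 look.py w3.png
```

```text
time: 5.22
tcp_pos: [0.5424, 0.0181, 0.0971]
tool_rot: [-3.126, -0.301, -0.0]
force: [0.4, 0.7, 2.0]
opening: -0.0002
gripper_force: 0.7
t 5.225 tip in jig mm [28.4 -3.5 83.1] turn [-0.001 -0.     0.001] F [0.4 0.7 2. ] op -0.0002
[118 148]
crop origin 18 88
```

View pics/w3.png

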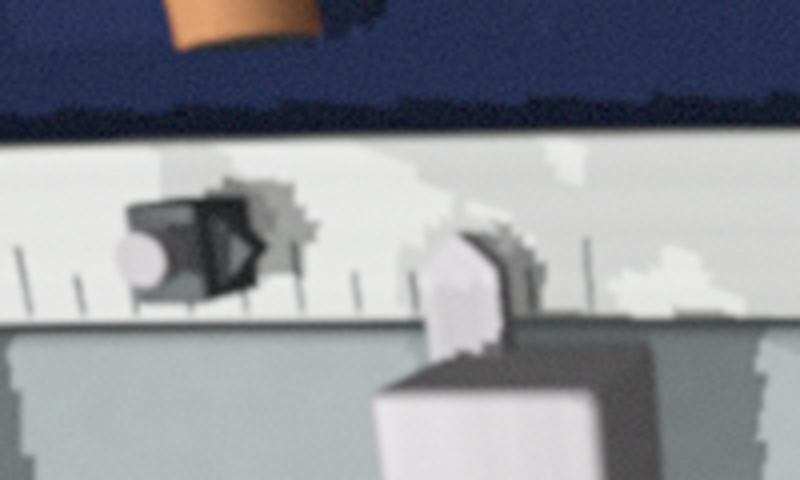

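The jaw pointer tip is at crop (462,235), full-frame (133.5,146.7). The clip block is at crop (128–265, 200–300), but its arrow isn't clear from here. I'll do the next stroke and measure.

```bash
python3 - <<'E'
from h import *
q=np.load('q.npy');c=cam('wrist')
for uv,z in(((133.5,146.7),.043),((48,160),.046),((84,150),.046)):
    p=atz(c,[uv],z)[0];print((R.from_euler('z',-q[2]).apply(p-[q[0],q[1],0])*1000).round(1))
E
python3 -m handwheel '{"dp":[[0,0,-0.3],[0,0.3,0],[0,0.3,0],[0,0.05,0.25],[0,0,0]],"turn":[[0,0,0],[0,0,0],[0,0,0],[0,0,0],[0,0,0]]}'
python3 -c "from h import *;where()"
```

```text
[105.  -52.1  43. ]
[161.5 -44.6  46. ]
[136.1 -50.7  46. ]
time: 5.95
tcp_pos: [0.5505, -0.0347, 0.0997]
tool_rot: [-3.127, -0.297, 0.006]
force: [-1.4, 0.2, 1.1]
opening: 0.0004
gripper_force: 0.0
t 5.95 tip in jig mm [-25.   -1.4  85.7] turn [-0.001  0.004 -0.001] F [-1.4  0.2  1.1] op 0.0004
```

```bash
python3 -m handwheel '{"dp":[[0,-0.13,-0.02],[0,-0.13,-0.005],[0,-0.13,0],[0,-0.13,0.015],[0,-0.13,0.045]],"turn":[[0,0,0],[0,0,0],[0,0,0],[0,0,0],[0,0,0]]}'
python3 -c "from h import *;where()"
python3 -m handwheel '{"dp":[[0,0,0],[0,0,-0.3],[0,0.3,0],[0,0.3,0],[0,0.05,0.25]],"turn":[[0,0,0],[0,0,0],[0,0,0],[0,0,0],[0,0,0]]}'
python3 look.py w4.png
```

```text
time: 6.58
tcp_pos: [0.5426, 0.0178, 0.099]
tool_rot: [3.127, 0.3, 0.002]
force: [0.8, -0.9, -0.1]
opening: 0.0002
gripper_force: 0.6
t 6.575 tip in jig mm [28.  -3.7 85. ] turn [ 0.    -0.001  0.   ] F [ 0.8 -0.9 -0.1] op 0.0002
time: 7.2
tcp_pos: [0.5538, -0.0357, 0.1034]
tool_rot: [3.127, 0.296, 0.005]
force: [0.4, 0.3, -0.6]
opening: 0.0001
gripper_force: 0.0
t 7.2 tip in jig mm [-26.6  -4.6  89.4] turn [ 0.001 -0.003 -0.002] F [ 0.4  0.3 -0.6] op 0.0001
[ 44 151]
crop origin 0 91
```

View pics/w4.png

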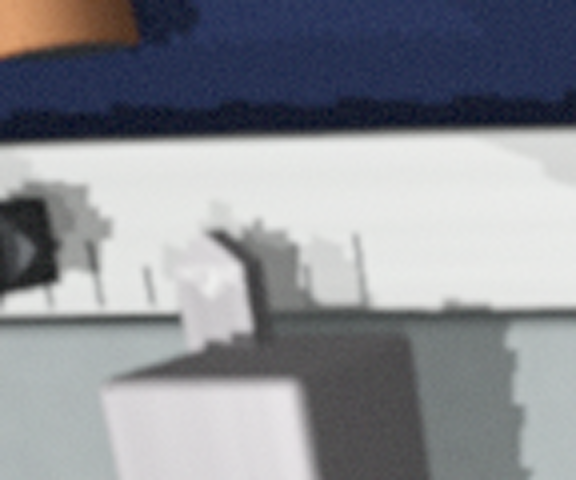

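Jaw pointer tip is at crop (212,232), full-frame (53,149), and the clip is just entering at the left edge. I'll run another stroke, then lift for a proper view.

```bash
python3 - <<'E'
from h import *
q=np.load('q.npy');c=cam('wrist')
p=atz(c,[(53,149)],.043)[0];print((R.from_euler('z',-q[2]).apply(p-[q[0],q[1],0])*1000).round(1));where()
E
python3 -m handwheel '{"dp":[[0,-0.13,-0.01],[0,-0.13,0],[0,-0.13,0],[0,-0.13,0.015],[0,-0.13,0.045]],"turn":[[0,0,0],[0,0,0],[0,0,0],[0,0,0],[0,0,0]]}'
python3 -c "from h import *;where()"
python3 -m handwheel '{"dp":[[0,0,0],[0,-0.5,-0.5],[0,-0.5,-0.5],[0,0,-0.2],[0,0,0]],"turn":[[0,0,0],[0,0,0],[0,0,0],[0,0,0],[0,0,0]]}'
python3 look.py w5.png
```

```text
[106.7 -49.7  43. ]
t 7.3 tip in jig mm [-25.   -1.2  86.4] turn [-0.001  0.004 -0.001] F [-0.6 -0.2  0.1] op 0.0001
time: 7.92
tcp_pos: [0.5426, 0.018, 0.0989]
tool_rot: [-3.127, -0.3, -0.002]
force: [-0.3, -0.9, 0.5]
opening: 0.0001
gripper_force: 0.8
t 7.925 tip in jig mm [28.3 -3.8 84.9] turn [ 0.    -0.001  0.001] F [-0.3 -0.9  0.5] op 0.0001
time: 8.55
tcp_pos: [0.5279, 0.096, 0.1955]
tool_rot: [-3.127, -0.3, -0.004]
force: [0.0, -0.4, -0.4]
opening: 0.0
gripper_force: 0.0
t 8.55 tip in jig mm [107.6  -4.1 181.5] turn [ 0.    -0.002  0.001] F [ 0.  -0.4 -0.4] op 0.0
[246 136]
crop origin 146 76
```

View pics/w5.png

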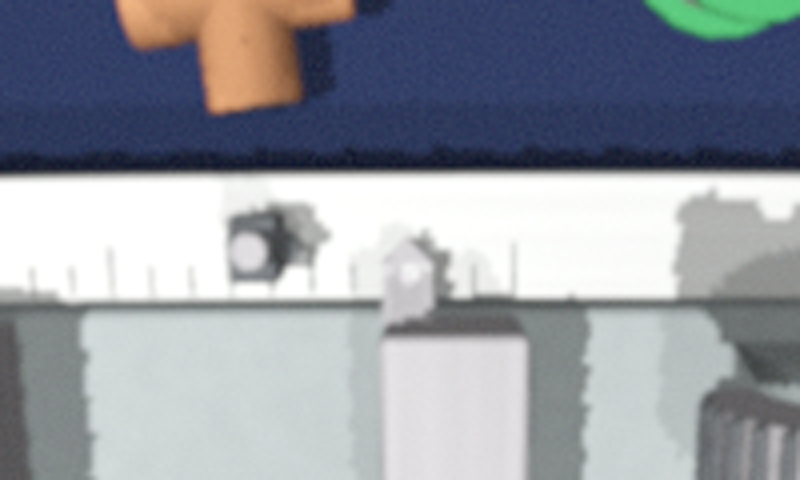

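Jaw pointer tip is at full-frame (248,135.5). The clip block spans full-frame x 203–217, y 129–146, with its screw head near (208,138). I'll convert those to jig coordinates.

Run:
```python
from h import *
q=np.load('q.npy');c=cam('wrist')
def j(uv,z): p=atz(c,[uv],z)[0];return (R.from_euler('z',-q[2]).apply(p-[q[0],q[1],0])*1000).round(1)
o=np.array([146,76]);
for n,uv,z in(('tip',(408,238),.043),('blk L top',(230,216),.05),('blk R top',(272,216),.05),('blk L bot',(230,282),.05),('R mid',(285,250),.045),('screw',(250,252),.052),('bar top',(300,172),.034),('bar bot',(300,302),.034),('jaw L',(384,340),.066),('jaw R',(527,340),.066)): print(n,j(np.array(uv)/4+o-.4,z))
d=c['depth'][125:152,196:224];P=bydepth(c,[(u,v) for v in range(125,152) for u in range(198,224)])
Z=(P[:,2]*1000).round().astype(int).reshape(27,26);print(Z[::1])
g=cv2.cvtColor(c['image'],cv2.COLOR_RGB2GRAY);print(g[125:152,198:226])
print(g[128:152,236:262])
```

```text
tip [114.  -51.7  43. ]
blk L top [154.9 -57.3  50. ]
blk R top [145.2 -57.3  50. ]
blk L bot [155.5 -42.2  50. ]
R mid [143.  -49.1  45. ]
screw [150.3 -49.2  52. ]
bar top [140.2 -66.9  34. ]
bar bot [141.1 -35.4  34. ]
jaw L [119. -31.  66.]
jaw R [ 87.1 -30.9  66. ]
[[ 34  36  32  33  35  35  33  34  35  33  35  33  34  34  34  35  34  34
   35  34  35  34  35  34  34  35]
 [ 34  36  33  34  35  35  35  34  34  33  34  34  34  34  33  34  34  32
   35  34  34  34  34  34  34  34]
 [ 34  35  34  34  33  34  34  34  34  35  34  35  33  34  32  34  33  34
   33  35  34  33  35  35  34  34]
 [ 33  33  34  34  49  50  49  49  50  50  49  49  49  50  49  49  47  40
   35  35  34  33  34  35  34 323]
 [ 34  35  35  50  50  51  50  50  49  50  49  50  51  51  50  51  48  41
   34  33  34  35  34  36  35  33]
 [ 33  34  33  50  50  50  50  50  51  50  50  50  51  50  50  50  49  45
   34  35  33  34  34  36  34  34]
 [ 33  34  34  49  51  49  51  51  51  50  50  50  49  52  51  50  49  45
   43  34  34  34  34  35  34  34]
 [ 34  33  34  50  50  50  49  51  49  50  50  50  50  49  51  50 
[... 7191 characters left out ...]
01 196 176
  144 138 143 158 188 214 231 236]
 [238 238 238 238 235 221 206 198 195 195 197 200 203 199 199 202 196 177
  145 135 138 146 178 216 233 236]
 [241 239 240 239 234 220 206 199 196 194 197 197 196 198 197 200 197 179
  147 137 139 145 186 226 238 238]
 [231 230 229 230 225 215 206 198 198 195 196 197 197 196 197 201 199 181
  147 130 132 137 176 217 227 228]
 [185 185 183 182 186 194 202 200 197 196 196 196 197 195 199 201 198 180
  137 106 104 109 133 167 177 179]
 [115 113 111 113 140 180 198 198 195 195 197 197 195 195 197 200 197 177
  128  90  84  90  87 101 101 101]
 [107 109 107 109 141 182 198 199 197 196 198 197 197 197 198 199 191 168
  124  93  90  93  91  94  89  94]]
```

The depth map resolves it. The clip's arrow lies at z≈46 mm with its tip near pixel (221,136), level in jig y with the jaw's tip. I'll write a depth-based tip-gap measure.

```bash
cat > gap.py <<'E'
from h import *
q=np.load('q.npy');c=cam('wrist')
v,u=np.mgrid[60:260,0:512];uv=np.c_[u.ravel(),v.ravel()]
P=bydepth(c,uv);ok=(c['depth'][60:260].ravel()>0)
Jn=R.from_euler('z',-q[2]).apply(P-[q[0],q[1],0])*1000
x,y,z=Jn.T
def show(s,n):
    print(n,s.sum())
    a=Jn[s]; return a
# jaw arrow: z 40..45, y -53..-36
a=Jn[ok&(z>39)&(z<47)&(y>-56)&(y<-35)&(x>70)&(x<200)]
for yy in np.arange(-55,-35,1.): 
    b=a[abs(a[:,1]-yy)<.5]
    if len(b): print(yy,len(b),np.sort(b[:,0]).round(1).tolist() if len(b)<40 else '', np.median(b[:,2]).round(1))
where()
E
python3 gap.py
```

```text
-55.0 4 [142.9, 143.0, 144.0, 145.1] 45.8
-54.0 5 [141.8, 142.4, 143.1, 144.1, 145.1] 45.4
-53.0 6 [114.4, 140.8, 141.3, 142.3, 143.3, 144.1] 45.6
-52.0 9 [113.4, 114.3, 115.2, 139.9, 140.5, 141.4, 142.4, 143.2, 144.1] 44.9
-51.0 12 [112.5, 113.3, 114.3, 115.2, 116.1, 139.0, 139.6, 140.6, 141.3, 143.3, 144.2, 145.0] 44.2
-50.0 12 [112.4, 113.3, 114.3, 115.3, 116.2, 117.1, 139.5, 140.5, 141.3, 142.3, 143.3, 144.1] 44.7
-49.0 14 [111.5, 112.4, 113.3, 114.3, 115.3, 116.2, 117.1, 118.0, 140.5, 142.4, 143.3, 143.3, 144.3, 144.3] 44.1
-48.0 15 [109.6, 110.5, 111.5, 112.4, 113.3, 114.3, 115.3, 116.2, 117.2, 118.1, 119.0, 141.5, 142.4, 143.3, 144.2] 43.8
-47.0 15 [108.6, 109.6, 110.5, 111.4, 112.4, 113.4, 114.3, 115.3, 116.2, 117.1, 118.1, 119.0, 119.9, 143.5, 144.4] 43.0
-46.0 14 [108.6, 109.6, 110.5, 111.5, 112.4, 113.3, 114.3, 115.3, 116.2, 117.2, 118.1, 119.0, 120.0, 144.4] 43.2
-45.0 13 [108.6, 109.6, 110.5, 111.5, 112.4, 113.4, 114.3, 115.3, 116.2, 117.1, 118.1, 119.1, 120.0] 43.0
-44.0 18 [108.6, 108.6, 109.6, 110.5, 110.5, 111.5, 112.4, 113.4, 113.4, 114.3, 115.3, 115.3, 116.2, 117.2
[... 350 characters left out ...]
4.3, 115.3, 117.2, 118.2, 119.1, 119.2, 120.1] 42.9
-40.0 16 [108.6, 108.6, 109.6, 110.5, 111.5, 112.5, 113.4, 114.3, 115.3, 115.3, 116.3, 116.3, 117.2, 118.2, 119.2, 120.2] 42.8
-39.0 13 [108.6, 109.6, 110.5, 111.5, 112.4, 113.4, 114.4, 115.3, 116.3, 117.2, 118.2, 119.1, 120.1] 43.4
-38.0 12 [108.6, 109.6, 110.6, 111.5, 112.5, 113.4, 115.3, 116.3, 117.3, 118.3, 119.2, 120.1] 43.1
-37.0 14 [108.6, 109.6, 110.6, 111.5, 112.5, 113.4, 114.4, 114.4, 115.4, 116.3, 117.2, 118.2, 119.1, 120.1] 43.5
-36.0 13 [108.6, 109.6, 110.6, 111.5, 112.5, 113.4, 114.4, 115.4, 116.3, 117.2, 118.2, 119.2, 120.2] 42.7
t 8.7 tip in jig mm [106.8  -2.3 179.2] turn [ 0.     0.002 -0.001] F [-0.3 -0.5  0.9] op -0.0002
```

```bash
python3 -m handwheel '{"dp":[[0,0.55,0],[0,0.55,0],[0,0.55,0.2],[0,0,0.5],[0,0,0.45]],"turn":[[0,0,0],[0,0,0],[0,0,0],[0,0,0],[0,0,0]]}'
python3 -m handwheel '{"dp":[[0,0,0]],"turn":[[0,0,0]]}' >/dev/null; python3 -c "from h import *;where()"
```

```text
time: 9.32
tcp_pos: [0.5511, -0.0356, 0.1]
tool_rot: [-3.127, -0.295, 0.004]
force: [-1.0, 1.4, -0.7]
opening: 0.0002
gripper_force: 0.0
t 9.45 tip in jig mm [-24.5   0.8  84.6] turn [-0.002  0.009 -0.001] F [-0.8  0.3 -0.3] op 0.0002
```

```bash
python3 -m handwheel '{"dp":[[0,-0.13,-0.025],[0,-0.13,-0.012],[0,-0.13,0],[0,-0.13,0.02],[0,-0.13,0.05]],"turn":[[0,0,0],[0,0,0],[0,0,0],[0,0,0],[0,0,0]]}'
python3 -c "from h import *;where()"
python3 -m handwheel '{"dp":[[0,0,-0.2],[0,-0.5,-0.5],[0,-0.5,-0.5],[0,0,0],[0,0,0]],"turn":[[0,0,0],[0,0,0],[0,0,0],[0,0,0],[0,0,0]]}'
cat > gap.py <<'E'
from h import *
q=np.load('q.npy');c=cam('wrist')
v,u=np.mgrid[60:260,0:512];uv=np.c_[u.ravel(),v.ravel()]
P=bydepth(c,uv);Jn=R.from_euler('z',-q[2]).apply(P-[q[0],q[1],0])*1000
x,y,z=Jn.T;k=(c['depth'][60:260].ravel()>0)&(x>70)&(x<200)
b=Jn[k&(z>39)&(z<48)&(y>-45)&(y<-37)];print('jaw arrow x',b[:,0].min(),b[:,0].max(),'mid',(b[:,0].min()+b[:,0].max())/2)
a=Jn[k&(z>40)&(z<48)&(y>-56)&(y<-46)]
for yy in range(-55,-46):
    e=a[abs(a[:,1]-yy)<.5]; print(yy,np.sort(e[:,0]).round(1).tolist())
where()
E
python3 gap.py
```

```text
time: 10.07
tcp_pos: [0.5424, 0.0179, 0.1002]
tool_rot: [3.127, 0.3, 0.002]
force: [-0.6, -0.2, 0.9]
opening: 0.0
gripper_force: 0.0
t 10.075 tip in jig mm [28.2 -3.6 86.2] turn [ 0.    -0.001  0.001] F [-0.6 -0.2  0.9] op 0.0
time: 10.7
tcp_pos: [0.5267, 0.0956, 0.1952]
tool_rot: [3.127, 0.3, -0.001]
force: [0.2, 0.2, 0.0]
opening: -0.0001
gripper_force: 0.0
jaw arrow x 109.04089801607445 145.12055627395964 mid 127.08072714501705
-55 [143.0, 143.7, 144.7]
-54 [142.3, 142.7, 143.8, 144.7]
-53 [141.2, 141.8, 142.9, 144.0, 144.6]
-52 [113.8, 114.7, 140.3, 140.9, 142.0, 143.0, 144.0, 144.9]
-51 [112.9, 113.8, 114.7, 115.7, 139.5, 140.0, 141.0, 141.9, 142.9, 143.9, 145.0]
-50 [111.9, 112.8, 113.8, 114.8, 115.7, 116.6, 139.6, 140.3, 141.1, 141.9, 142.0, 143.2, 143.8, 143.9, 144.8, 145.0]
-49 [110.9, 111.9, 112.8, 113.8, 114.8, 115.7, 116.7, 117.6, 140.3, 141.2, 141.2, 142.0, 143.0, 143.1]
-48 [110.0, 110.9, 111.9, 112.8, 113.8, 114.8, 115.7, 116.7, 117.7, 118.5, 142.3, 143.0, 144.0, 144.1, 144.9, 145.1]
-47 [109.0, 110.0, 111.0, 111.9, 112.8, 113.8, 114.7, 115.7, 116.7, 118.6, 119.5, 143.0, 144.2, 145.0]
t 10.75 tip in jig mm [107.   -2.3 180.6] turn [ 0.     0.002 -0.   ] F [-0.3 -0.2 -0.1] op -0.0
```

```bash
python3 -m handwheel '{"dp":[[0,0.55,0],[0,0.55,0],[0,0.55,0.2],[0,0,0.5],[0,0,0.48]],"turn":[[0,0,0],[0,0,0],[0,0,0],[0,0,0],[0,0,0]]}' >/dev/null
python3 -m handwheel '{"dp":[[0,0,0],[0,0,0],[0,0,0]],"turn":[[0,0,0],[0,0,0],[0,0,0]]}' >/dev/null; python3 -c "from h import *;where()"
```

```text
t 11.75 tip in jig mm [-25.   -4.3  88.8] turn [ 0.    -0.002 -0.   ] F [ 0.9  0.1 -1. ] op 0.0001
```

```bash
python3 -m handwheel '{"dp":[[0,0,0.05],[0,-0.13,-0.025],[0,-0.13,-0.006],[0,-0.13,0],[0,-0.13,0.02]],"turn":[[0,0,0],[0,0,0],[0,0,0],[0,0,0],[0,0,0]]}'
python3 -m handwheel '{"dp":[[0,-0.13,0.045],[0,0,0]],"turn":[[0,0,0],[0,0,0]]}' >/dev/null
python3 -c "from h import *;where()"
python3 -m handwheel '{"dp":[[0,0,-0.2],[0,-0.5,-0.5],[0,-0.5,-0.5],[0,0,0],[0,0,0]],"turn":[[0,0,0],[0,0,0],[0,0,0],[0,0,0],[0,0,0]]}'>/dev/null
python3 gap.py
```

```text
time: 12.38
tcp_pos: [0.545, 0.0076, 0.1016]
tool_rot: [-3.127, -0.299, -0.006]
force: [-3.0, 1.0, 8.2]
opening: 0.0004
gripper_force: 4.4
t 12.625 tip in jig mm [29.3 -3.9 81.8] turn [-0.003 -0.002  0.002] F [-2.3  4.9  6.4] op 0.0001
jaw arrow x 122.73890086023371 145.04788794678353 mid 133.89339440350864
-55 [142.7, 143.4, 143.7, 143.8, 144.5, 144.6]
-54 [141.9, 142.2, 142.8, 143.8, 144.6]
-53 [141.0, 141.5, 141.9, 142.8, 143.9, 144.8]
-52 [127.3, 128.2, 128.3, 129.2, 139.6, 140.0, 140.7, 141.0, 141.9, 143.0, 143.8, 144.7]
-51 [126.4, 127.3, 128.3, 129.2, 130.2, 139.2, 140.1, 141.0, 141.9, 143.1, 143.6, 144.6]
-50 [125.5, 126.5, 127.3, 128.3, 129.3, 130.1, 131.1, 140.0, 141.2, 142.0, 143.1, 144.0, 144.8]
-49 [124.6, 125.5, 126.4, 127.3, 128.3, 129.3, 130.2, 131.1, 132.0, 141.0, 142.0, 142.8, 143.8, 144.8]
-48 [123.6, 124.6, 125.6, 126.4, 127.4, 128.3, 129.3, 130.2, 131.1, 132.0, 133.0, 142.0, 143.1, 143.9, 144.8]
-47 [122.8, 123.6, 124.6, 125.5, 126.5, 127.4, 128.3, 129.3, 130.2, 131.2, 132.1, 133.2, 134.0, 143.0, 144.0, 145.0]
t 13.3 tip in jig mm [106.7  -2.3 175.6] turn [ 0.     0.002 -0.   ] F [-0.1 -0.4  0.7] op -0.0
```

```bash
python3 -m handwheel '{"dp":[[0,0.55,0],[0,0.55,0],[0,0.55,0.2],[0,0,0.45],[0,0,0.43]],"turn":[[0,0,0],[0,0,0],[0,0,0],[0,0,0],[0,0,0]]}' >/dev/null
python3 -m handwheel '{"dp":[[0,0,0],[0,0,0],[0,0,0]],"turn":[[0,0,0],[0,0,0],[0,0,0]]}' >/dev/null; python3 -c "from h import *;where()"
```

```text
t 14.3 tip in jig mm [-25.1  -4.4  91.8] turn [ 0.001 -0.003 -0.   ] F [ 0.2 -0.8  0.1] op -0.0001
```

```bash
python3 -m handwheel '{"dp":[[0,0,0.088],[0,-0.13,-0.025],[0,-0.13,-0.006],[0,-0.13,0],[0,-0.06,0.005]],"turn":[[0,0,0],[0,0,0],[0,0,0],[0,0,0],[0,0,0]]}'
python3 -m handwheel '{"dp":[[0,0,0],[0,0,-0.2],[0,-0.6,-0.5],[0,-0.6,-0.5],[0,0,0]],"turn":[[0,0,0],[0,0,0],[0,0,0],[0,0,0],[0,0,0]]}'>/dev/null
python3 gap.py
```

```text
time: 14.92
tcp_pos: [0.5452, 0.0023, 0.1027]
tool_rot: [-3.127, -0.3, -0.003]
force: [-4.9, 0.3, 17.7]
opening: 0.0003
gripper_force: 7.8
jaw arrow x 131.19344121863662 144.7627852417363 mid 137.97811323018647
-55 [142.8, 143.5, 144.3]
-54 [141.9, 142.5, 143.3, 144.3]
-53 [140.8, 141.3, 142.6, 143.6, 144.2]
-52 [136.0, 137.0, 139.8, 140.5, 141.5, 142.4, 143.5, 144.3]
-51 [135.0, 136.0, 137.1, 138.0, 138.9, 139.5, 140.5, 141.4, 142.5, 143.4, 144.4]
-50 [134.1, 135.1, 136.0, 137.0, 137.9, 138.9, 139.7, 140.7, 141.6, 142.5, 143.5, 144.4]
-49 [133.1, 134.1, 135.0, 136.0, 137.0, 138.0, 138.8, 139.8, 140.5, 141.4, 142.4, 143.5, 144.3]
-48 [132.2, 133.2, 134.0, 135.1, 136.1, 137.1, 138.0, 139.1, 139.9, 140.8, 141.4, 142.5, 143.4, 144.4]
-47 [131.2, 132.1, 133.1, 134.1, 135.1, 136.1, 137.0, 138.1, 138.9, 139.8, 140.9, 142.0, 142.5, 143.6, 144.6]
t 15.6 tip in jig mm [109.   -4.3 183.1] turn [ 0.    -0.004  0.003] F [ 0.4 -0.1 -1.1] op -0.0001
```

```bash
python3 -m handwheel '{"dp":[[0,0.47,0],[0,0.47,0],[0,0.47,0.2],[0,0,0.45],[0,0,0.45]],"turn":[[0,0,0],[0,0,0],[0,0,0],[0,0,0],[0,0,0]]}' >/dev/null
python3 -m handwheel '{"dp":[[0,0,0],[0,0,0],[0,0,0]],"turn":[[0,0,0],[0,0,0],[0,0,0]]}' >/dev/null; python3 -c "from h import *;where()"
```

```text
t 16.6 tip in jig mm [-5.7 -2.7 93.1] turn [-0.     0.001 -0.   ] F [-0.  0. -0.] op 0.0001
```

```bash
python3 -m handwheel '{"dp":[[0,0,0.035],[0,0,0.03],[0,-0.04,0],[0,-0.04,0],[0,0,0]],"turn":[[0,0,0],[0,0,0],[0,0,0],[0,0,0],[0,0,0]]}'
python3 -c "from h import *;where()"
python3 -m handwheel '{"dp":[[0,0,-0.2],[0,-0.7,-0.5],[0,-0.7,-0.5],[0,0,0],[0,0,0]],"turn":[[0,0,0],[0,0,0],[0,0,0],[0,0,0],[0,0,0]]}'>/dev/null
python3 gap.py
```

```text
time: 17.23
tcp_pos: [0.5476, -0.0095, 0.1037]
tool_rot: [3.125, 0.299, 0.002]
force: [-3.6, -1.4, 9.3]
opening: 0.0002
gripper_force: 4.9
t 17.225 tip in jig mm [ 0.3 -3.4 89.7] turn [ 0.002 -0.001 -0.   ] F [-3.6 -1.4  9.3] op 0.0002
jaw arrow x 131.93047130052688 145.11832124577856 mid 138.52439627315272
-55 [142.6, 143.0, 143.6, 143.9, 144.7]
-54 [141.9, 142.0, 143.2, 144.0, 144.9]
-53 [138.1, 140.9, 141.2, 142.2, 142.9, 143.9, 144.9]
-52 [137.1, 137.9, 138.9, 139.9, 140.4, 141.2, 142.1, 143.1, 144.1, 145.0]
-51 [136.0, 136.9, 138.0, 138.7, 139.3, 140.3, 141.3, 142.0, 143.2, 144.0, 144.8]
-50 [135.2, 136.1, 137.0, 138.0, 138.9, 139.6, 140.4, 141.3, 142.2, 143.4, 144.1, 145.2]
-49 [134.2, 135.3, 136.2, 137.0, 138.1, 138.8, 140.0, 140.5, 141.3, 142.2, 143.2, 144.2, 144.9]
-48 [133.4, 134.2, 135.1, 136.1, 137.1, 137.9, 138.8, 139.8, 140.9, 141.5, 142.3, 143.2, 144.2, 144.9, 145.0]
-47 [132.4, 133.2, 134.2, 135.1, 136.2, 137.2, 137.9, 139.1, 140.1, 140.7, 141.7, 142.3, 143.2, 144.1, 144.3]
t 17.9 tip in jig mm [102.1  -2.5 175.9] turn [ 0.     0.002 -0.   ] F [ 0.4 -0.4  0.9] op 0.0
```

```bash
python3 -m handwheel '{"dp":[[0,-0.25,0.3],[0,-0.2,0.3],[0,0,0.3],[0,0,0],[0,0,0]],"turn":[[0,0,0],[0,0,0],[0,0,0],[0,0,0],[0,0,0]]}'
cat > fine.py <<'E'
from h import *
import sys
q=np.load('q.npy');res=[]
for i in range(8):
    c=cam('wrist','f%s.png'%sys.argv[1] if i==0 else None)
    D=cv2.medianBlur(c['depth'],3)
    v,u=np.mgrid[40:300,0:512];d=ray(c,np.c_[u.ravel(),v.ravel()])
    P=np.array(c['eye'])+d*D[40:300].ravel()[:,None]
    x,y,z=(R.from_euler('z',-q[2]).apply(P-[q[0],q[1],0])*1000).T.reshape(3,*v.shape)
    m=(z>39)&(z<47.8)&(x>125)&(x<160)&(D[40:300]>0)
    jw,up,lo=[],[],[]
    for r in range(v.shape[0]):
        k=m[r]&(y[r]>-40.8)&(y[r]<-37)
        if k.sum()>5: jw.append((x[r][k].min()+x[r][k].max())/2); w=x[r][k].max()-x[r][k].min()
        k=m[r]&(z[r]>44.4)&(x[r]>136)&(x[r]<148)&(y[r]<-46)&(y[r]>-57)
        if k.any():
            j=np.where(k)[0][np.argmin(x[r][k])];px=abs(x[r][j]-x[r][j-1]) if abs(y[r][j-1]-y[r][j])<1 else 0.7
            (up if y[r][j]<-51.7 else lo if y[r][j]>-50 else []).append((y[r][j],x[r][j]))
    f=lambda a:np.polyfit(*np.array([p for p in a if p[1]<143.5]).T,1)
    a,b=f(up),f(lo);ya=(b[1]-a[1])/(a[0]-b[0]);res.append((np.mean(jw),w,ya,np.polyval(a,ya),a[0],b[0]))
print(np.round(res,2));print('mean',np.mean(res,0).round(2),'px mm',abs(x[120,250]-x[120,251]));print('eye jig',R.from_euler('z',-q[2]).apply(np.array(c['eye'])-[q[0],q[1],0]));where()
uv=proj(c,jp(q,[[.138,-.05,.044]]))[0].astype(int);b=c['image'][max(0,uv[1]-45):uv[1]+45,uv[0]-60:uv[0]+60]
cv2.imwrite('pics/fc%s.png'%sys.argv[1],cv2.resize(b[:,:,::-1],None,fx=6,fy=6,interpolation=cv2.INTER_CUBIC));print(uv)
E
python3 fine.py 1
```

```text
time: 18.52
tcp_pos: [0.5237, 0.1135, 0.1189]
tool_rot: [-3.114, -0.325, 0.003]
force: [-0.7, -0.9, -0.9]
opening: -0.0001
gripper_force: 0.0
[[138.16  11.46 -50.71 139.2   -1.03   0.98]
 [138.3   11.44 -50.91 139.09  -0.99   0.99]
 [137.98  11.43 -50.3  139.45  -0.78   0.99]
 [138.11  11.5  -50.86 139.16  -0.96   0.98]
 [138.23  11.51 -50.94 139.13  -1.07   0.99]
 [138.06  10.8  -50.83 139.26  -1.06   0.98]
 [137.7   11.41 -50.34 139.06  -0.87   1.19]
 [137.72  11.4  -50.81 139.14  -0.99   0.97]]
mean [138.03  11.37 -50.71 139.19  -0.97   1.01] px mm 0.7359051680640789
eye jig [ 0.12663039 -0.0725508   0.24833163]
t 18.925 tip in jig mm [126.6  -3.6 105.4] turn [-0.011 -0.001  0.019] F [-0.3 -0.7 -1. ] op -0.0001
[240 146]
```

View pics/fc1.png

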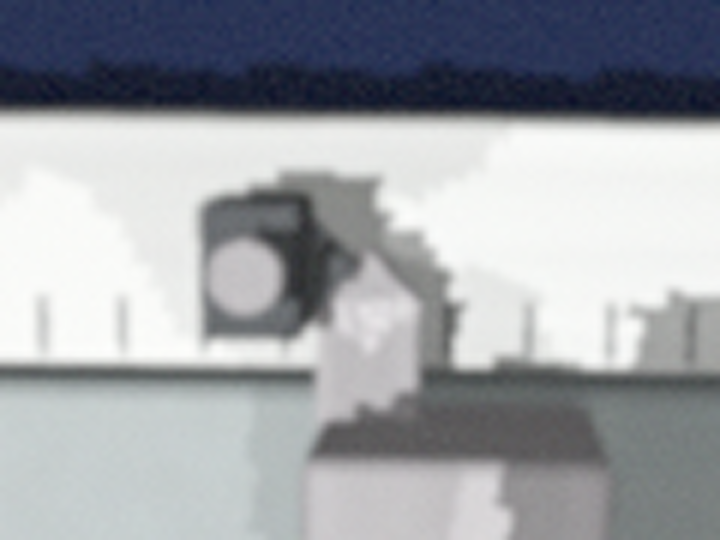

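The jaw tip is at crop (373,253) and the clip tip at about (362,262), so roughly 0.8–1.1 mm is left to close. I'll make one short press-and-roll.

```bash
python3 -m handwheel '{"dp":[[0,0,-0.1],[0,0.54,0],[0,0.54,0],[0,0.54,0],[0,0,0.1]],"turn":[[-0.11,0,0.19],[0,0,0],[0,0,0],[0,0,0],[0,0,0]]}' >/dev/null
python3 -m handwheel '{"dp":[[0,0,0.05],[0,0,0],[0,0,0]],"turn":[[0,0,0],[0,0,0],[0,0,0]]}' >/dev/null; python3 -c "from h import *;where()"
```

```text
t 19.925 tip in jig mm [ -8.7  -4.6 100.4] turn [-0.005  0.     0.011] F [-0.7 -0.3 -0.1] op 0.0004
```

```bash
python3 -m handwheel '{"dp":[[0,-0.06,0.07],[0,0,0.05],[0,0,0.035],[0,-0.033,0],[0,-0.032,0]],"turn":[[0,0,0],[0,0,0],[0,0,0],[0,0,0],[0,0,0]]}'
python3 -m handwheel '{"dp":[[0,0,0]],"turn":[[0,0,0]]}' >/dev/null
python3 -c "from h import *;where()"
python3 -m handwheel '{"dp":[[0,0,-0.2],[0,-0.55,0],[0,-0.55,0],[0,-0.52,0],[0,0,0]],"turn":[[0,0,0],[0,0,0],[0,0,0],[0,0,0],[0,0,0]]}'>/dev/null
python3 -m handwheel '{"dp":[[0,0,0],[0,0,0],[0,0,0],[0,0,0]],"turn":[[0,0,0],[0,0,0],[0,0,0],[0,0,0]]}' >/dev/null
python3 fine.py 2
```

```text
time: 20.55
tcp_pos: [0.5488, -0.0099, 0.1036]
tool_rot: [-3.123, -0.313, -0.001]
force: [-2.7, -1.3, 11.1]
opening: -0.0001
gripper_force: 5.9
t 20.675 tip in jig mm [ 0.1 -4.5 89.6] turn [-0.004 -0.001  0.009] F [-3.8 -1.9 12.9] op 0.0005
[[138.89  11.44 -50.83 139.1   -1.     0.99]
 [139.01  11.32 -50.87 139.13  -1.01   1.01]
 [139.13  11.37 -50.94 139.24  -1.03   0.99]
 [139.24  11.41 -50.46 139.11  -0.98   0.99]
 [139.03  11.94 -50.48 139.21  -0.98   0.99]
 [139.    11.33 -50.33 139.43  -0.81   0.99]
 [138.77  11.37 -50.8  139.03  -1.     0.99]
 [138.79  11.37 -50.84 139.03  -1.01   0.99]]
mean [138.98  11.45 -50.69 139.16  -0.98   0.99] px mm 0.7386989704275777
eye jig [ 0.12511774 -0.07236319  0.24731387]
t 22.2 tip in jig mm [125.   -3.4 104.6] turn [-0.009  0.     0.017] F [-1.3  0.7 -0.3] op -0.0
[238 145]
```

View pics/fc2.png

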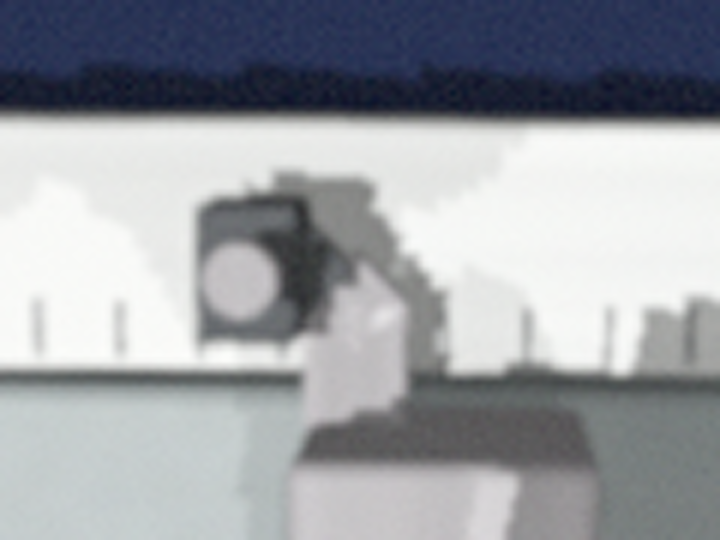

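The two tips now meet at about crop (357,262), and the depth measure puts them within about 0.2 mm. I'll lift clear and hand in.

```bash
python3 -m handwheel '{"dp":[[0,0,-0.4],[0,0,-0.4],[0,0,-0.4],[0,0,0],[0,0,0]],"turn":[[0,0,0],[0,0,0],[0,0,0],[0,0,0],[0,0,0]]}'; python3 -c "
from cell import bot
print(bot.sign_off())"
```

```text
time: 22.82
tcp_pos: [0.5238, 0.1119, 0.214]
tool_rot: [-3.116, -0.325, 0.003]
force: [0.4, 0.4, -0.5]
opening: -0.0001
gripper_force: 0.0
the job is handed in; nothing more can be done
None
```

The job is handed in: I moved the jaw only by rolling the wheel, its pointer measured level with the clip's to about 0.2 mm before hand-in, and the hand finished clear at 22.8 s.

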